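Clamp a sample under the infrared spectrometer's click-knob press

ROBOT

A 7-joint arm with a two-finger parallel gripper is mounted at the origin on the work surface. World frame = base frame: x ahead of the robot, y to its left, z up, the work surface at z = 0. Lengths are in mm, angles in degrees, forces in N, time in s.
With the tool pointing down it reaches from about 400 to 900 mm from the base axis. Payload 5.5 kg.
Tool frame: the origin (TCP) lies at the very end of the fingers, on their centre line; the grasp point (between the pads) lies 19 mm behind it (bot.tcp_to_grasp is the distance from the TCP to the grasp point, in mm); x points along the fingers, y is the direction in which the jaws open and shut, and the axes are right-handed (so a half turn about x gives the same grasp; the last joint's range is limited). The gripper opens to 85 mm and grips with 20 to 120 N. Pads are 22 mm wide; open, the fingers measure 114 mm over their backs; the gripper's body (76 mm by 85 mm) begins 54 mm behind the grasp point. The pads swing forward as they close: fully open they stand 13 mm farther back than shut.
Start: joints at [83.606, 28.699, -24.465, 88.831, 12.651, 65.22, -12.049], TCP at [237.989, -604.865, 231.31] pointing down, gripper open.
Joint ranges: [-164.97, 164.97], [-17.58, 116.51], [-87.97, 89.64], [11.32, 138.91], [-80.73, 260.73], [10.89, 115.49], [-147.41, 147.41]. Speed limits (degrees/s): [147.25, 147.25, 180, 180, 180, 180, 180].

INTERFACE

Orientations are given as [roll, pitch, yaw] about the fixed x, y, z axes, in that order (R = Rz(yaw) Ry(pitch) Rx(roll)).
In Python, from station import bot, fingers, imaging, finish_job gives the robot as it stands. Calls block until the motion is done:
- bot.move_to(position, orientation): joint-space move of the TCP to a pose.
- bot.move_linear(position, feed=150, rotation=None): straight line of the TCP; rotation=None keeps the orientation; feed is the mean speed in mm/s.
- bot.movej(angles): joint-space move.
- fingers.command_gripper(opening, f_grip=None): opening from 0.0 (shut) to 1.0 (fully open); f_grip is the grip in N (None keeps the last); returns when the fingers have stopped.
- bot.sleep(seconds).
- bot.solve_ik(position, orientation): joint angles nearest the present ones, or None.
- bot.read_state(): the state.
- imaging.read_camera(name): name is "scene" or "top" or "wrist"; returns the picture (420x560x3 uint8, red, green, blue); there is no depth.
- imaging.camera_params(name): a dict with "fx", "fy", "cx", "cy" (pixels), "k1" (the pictures are not rectified: a ray, as slopes to the right and down, at radius r is drawn at 1 + k1 r^2 times it, then the intrinsics apply), "world_to_cam" (4x4, takes a point from world to camera coordinates). Camera axes: x right, y down, z forward; pixel columns grow to the right and rows downward; lengths in mm; the calibration is good to about 2 mm. A picture is of the moment at which its call begins: read the wrist's pose just before it. camera_params takes no time and is no camera call; for the wrist camera it gives the pose at the moment of the call.
A pose or a line that the arm cannot do raises bot.PlanningError and nothing moves.
- finish_job(): hands the job in, once; it reports no verdict.
Trained networks look in the newest picture that a camera, given by its name, has taken for a name from the list of things; names that differ only in an ending like _2 or _b are one class to them, and where a whole thing is asked for, a point or a joint stands for the part that bears it (a point fixed in the world has none). Each returns a list of dicts, best first, with "conf" (0 to 1); they miss things now and then, are a little off and sometimes report something else, mostly with a low value. They report only what shows in the picture. A call takes as long as a camera call.
- imaging.cut_out(camera, label): "region" (420x560 bool, what is visible of it) and "rect" ([left, top, width, height] in pixels, round what is visible of it).
The state is a dict: "clock": time; "q": joint angles; "qvel": joint speeds; "joint_torque": joint torques, N m; "tcp_pos": TCP position; "orientation": TCP orientation; "contact_force": force on the tool from outside, world axes, zero at the start; "moment": the same for the moment, N m; "gripper_width": opening from 0.0 (shut) to 1.0 (fully open).
Only numpy, scipy, OpenCV 4.12 (cv2) and the standard library are available. Lean on these libraries where they do the work, as an engineer would, in place of code of your own. Each camera call takes 0.05 s, during which the arm holds its last target.

TASK

Get the white round button sample ready to measure: take it from the grey tray and lay it flat and centred on the crystal, in the middle of the steel disc of the spectrometer's press. Then swing the press arm shut over it until it meets its stop, and turn the knob on the arm clockwise (seen from above) until it slips and clicks; stop after one click, two at the most, leaving the button clamped. Leave the other samples and the vials where they are.

Things in the scene. Friction and masses are not known exactly. Their poses are not given: they have to be found in the camera images.
- button_center (a point): Centre (half-way up) of the loose white plastic round button sample, a disc 28 mm in diameter and 10 mm thick, lying flat on the grey tray. The tray is a plain slab 200 x 80 mm, its top 10 mm above the table; the button, a square and a narrow strip of the same plastic lie on it in a row at about 62 mm spacing, in any order. Its z axis is the disc's axis, up.
- crystal (a point): The crystal: a 6 mm glass spot, flush in the middle of the top of a fixed steel disc 68 mm in diameter. This point is on the top face, 46 mm above the table. The press's axes: z up, x from the crystal horizontally towards the pivot of the press arm (95 mm away). The press's white base around the disc is 130 mm wide (along y), its top 40 mm above the table (6 mm under the disc's top); a white housing 160 mm wide and 75 mm high begins 145 mm from the crystal along +x.
- pivot (a point): The vertical axis about which the press arm swings, half-way up the arm (93 mm above the table). The arm's hub is round, 36 mm in diameter, its top 103 mm above the table. This point and its axes turn with the arm: the arm points from here along its own -x.
- nose (a point): Middle of the free end of the press arm, 155 mm from the pivot. The arm is an aluminium bar 22 mm wide, its underside 85 mm and its top 101 mm above the table. The knob stands 95 mm from the pivot, so the last 30 mm before the nose are free to be pushed or pinched; about 4 N there, sideways, swings the arm.
- swingarm (a joint): Swing of the press arm about its pivot, rad. 0: shut, against its stop, the knob and pressing foot exactly above the crystal. It starts open at 1.15 to 1.55, grows counter-clockwise seen from above, so it shuts clockwise. It stays where it is left (friction 0.5 N m).
- knob (a point): Point to grip on the knob, on its axis, 133 mm above the table, carried by the arm. The knob is a black upright bar grip 42 mm long (its own x axis; a white line on its top marks the -x half), 14 mm thick (y) and 36 mm tall (from 111 to 147 mm above the table) on a black disc 40 mm in diameter; below that is a steel skirt 60 mm in diameter, from 101 to 106 mm. Turning clockwise from above lowers the foot.
- screw (a joint): Angle of the press screw and its steel skirt (a black mark on the skirt shows it), rad, clockwise from above positive. It starts at 0.1 to 0.8; the foot goes down 5 mm per rad and would meet a button on the crystal at about 1.6, tightening over roughly 0.15 rad more. Turning it takes about 0.14 N m; it stays where it is left and does not unwind.
- clutch (a joint): How far the knob has slipped relative to the screw, rad, clockwise from above positive. 0 at the start. The knob drives the screw rigidly until the torque reaches about 0.24 N m; then it slips on the screw, which stands still, and clicks every 30 degrees: it passes the first click at 0.26, the second at 0.79 and the third at 1.31, the torque sagging to about 0.10 N m after each. It does not spring back when let go.
- foot: The steel pressing foot under the knob, an upright pin 10 mm in diameter; origin in the middle of its lower face, which starts 60 to 63.5 mm above the table (4 to 7.5 mm over a button lying on the crystal). It moves only up and down, with the screw.
- button: The same white round button; origin at the centre of its underside.
- square: A white plastic square sample, 26 x 26 x 10 mm, on the tray; to be left alone.
- strip: A white plastic narrow strip sample, 14 x 34 x 10 mm, on the tray; to be left alone.
- vial0: Amber glass vial with a steel cap, 22 mm wide and 34 mm high, standing; to be left alone.
- vial1: Another such vial; to be left alone.
- vial2: Another such vial; to be left alone.

How it is judged:
By the outcome, as a careful person would: the job done as asked, in the order asked, and still so for the second after the job is handed in, with the robot touching nothing.
It also fails if it takes over 72 s, if anything falls off the work surface, if the arm or the gripper's body presses on something with over 40 N, if the wrist force passes 120 N, or if a joint passes its speed limit or range.

## Working session

There is one attempt and no reset: what is moved stays moved. The work goes in short steps, each a Python script; the robot and the scene stay as the last script left them, time stands still between calls to the robot, and variables do not carry over. Pictures are saved under pics/ and viewed, and the job is handed in when it is done.

```bash
mkdir -p pics; ls
python3 - <<'E'
from station import bot, fingers, imaging
import cv2
for n in ["scene","top","wrist"]:
    im=imaging.read_camera(n); cv2.imwrite(f"pics/a_{n}.png",im[:,:,::-1])
    p=imaging.camera_params(n); print(n,p)
    for l in ["button","square","strip","crystal","knob","nose","pivot","vial0","swingarm"]:
        try:
            r=imaging.cut_out(n,l); print(l,[(round(d["conf"],2),[int(x) for x in d["rect"]]) for d in r[:3]])
        except Exception as e: print(l,e)
print(bot.read_state())
E
```

```text
pics
scene {'fx': 447.8089663262258, 'fy': 447.8089663262258, 'cx': 278.2241135431391, 'cy': 209.7184526611602, 'k1': -0.04014926162064608, 'world_to_cam': array([[ 8.31888761e-01,  5.54828134e-01, -1.12618865e-02,
        -4.24497245e+02],
       [ 3.97403118e-01, -6.09770816e-01, -6.85747995e-01,
        -1.56826156e+02],
       [-3.87339451e-01,  5.65990542e-01, -7.27751920e-01,
         1.30335956e+03],
       [ 0.00000000e+00,  0.00000000e+00,  0.00000000e+00,
         1.00000000e+00]])}
button [(0.54, [318, 173, 7, 6])]
square []
strip [(0.57, [328, 183, 13, 10])]
crystal [(0.95, [249, 199, 161, 128]), (0.44, [137, 337, 14, 17])]
knob [(0.84, [264, 224, 25, 21]), (0.4, [137, 336, 15, 17])]
nose [(0.97, [253, 226, 75, 30])]
pivot []
vial0 [(0.72, [174, 337, 14, 15]), (0.58, [138, 336, 13, 18]), (0.52, [151, 316, 13, 14])]
swingarm [(0.81, [249, 223, 79, 34])]
top {'fx': 463.6867857849716, 'fy': 463.6867857849716, 'cx': 275.03999627846173, 'cy': 209.6575126624095, 'k1': -0.11099381636793254, 'world_to_cam': array([[ 2.22135033e-02, -9.99474644e-01, -2.36007661e-02,
        -5.978
[... 1269 characters left out ...]
arm []
{'clock': 1.5, 'q': array([ 83.60609395,  28.69982815, -24.4656718 ,  88.831394  ,
        12.64914974,  65.2209281 , -12.05038067]), 'qvel': array([-0.11883221, -0.04785163,  0.04150569, -0.02644797, -0.01888009,
        0.09356628,  0.10018009]), 'joint_torque': array([ 5.42562611e-04, -5.69369209e+01, -5.81022754e+00, -2.81327677e+01,
        1.27280020e-02,  2.01393254e-03, -3.48306105e-05]), 'tcp_pos': array([ 237.99567117, -604.85106929,  231.30602264]), 'orientation': array([-166.83104627,   89.99626048,   34.64328896]), 'contact_force': array([ 0.48120015, -0.23910004, -0.82991558]), 'moment': array([ 0.00252573, -0.01504258,  0.04215816]), 'gripper_width': 0.9954203313281159}
```

View pictures.

View pics/a_scene.png

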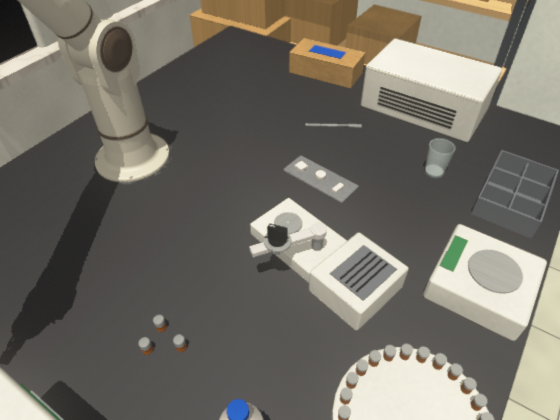

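View pics/a_top.png

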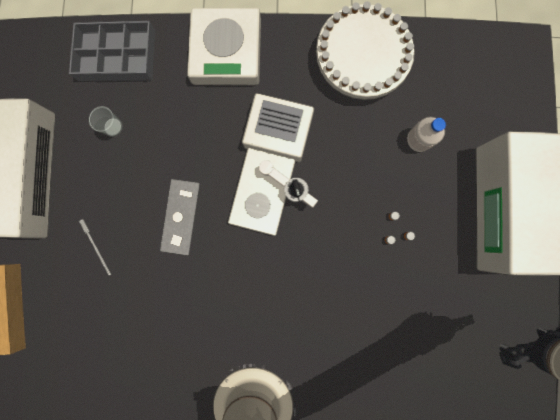

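The top view shows the button mid-tray at (178,217), with the strip at (186,194) and the square at (176,240). The disc is at (258,205), the hub at (266,168), the knob at (297,188) and the nose at (313,201).

```bash
cat > h.py <<'E'
from station import bot, fingers, imaging, finish_job
import numpy as np, cv2
from scipy.spatial.transform import Rotation as R
def ray(p,uv):
    K=np.array([[p["fx"],0,p["cx"]],[0,p["fy"],p["cy"]],[0,0,1]])
    n=cv2.undistortPoints(np.array([[uv]],float),K,np.array([p["k1"],0,0,0,0.]))[0,0]
    M=p["world_to_cam"]; Rm=M[:3,:3]; c=-Rm.T@M[:3,3]
    return c, Rm.T@np.array([n[0],n[1],1.])
def px2w(p,uv,z):
    c,d=ray(p,uv); return c+d*(z-c[2])/d[2]
def w2px(p,P):
    M=p["world_to_cam"]
    K=np.array([[p["fx"],0,p["cx"]],[0,p["fy"],p["cy"]],[0,0,1]])
    return cv2.projectPoints(np.array(P,float).reshape(-1,3),cv2.Rodrigues(M[:3,:3])[0],M[:3,3],K,np.array([p["k1"],0,0,0,0.]))[0].reshape(-1,2)
def down(yawdeg):
    """tool x down, tool y (jaw) along world direction yawdeg"""
    a=np.radians(yawdeg); x=np.array([0,0,-1.]); y=np.array([np.cos(a),np.sin(a),0]); z=np.cross(x,y)
    return R.from_matrix(np.c_[x,y,z]).as_euler("xyz",degrees=True)
def snap(n,f):
    p=imaging.camera_params(n); im=imaging.read_camera(n); cv2.imwrite(f"pics/{f}.png",im[:,:,::-1]); return p,im
E
python3 - <<'E'
from h import *
p=imaging.camera_params("top")
for n,uv,z in [("button",(177.5,217),20),("square",(176,240),20),("strip",(186,194),20),("crystal",(258,205),46),("hub",(265.5,167.5),103),("knob",(296.5,187),147),("nose",(313,201),101),("vial",(395,216),34)]:
    print(n,px2w(p,uv,z).round(1))
p=imaging.camera_params("scene")
for n,uv,z in [("button",(320.5,174.5),20),("crystal",(289,223),46),("hub",(318,233),103),("nose",(255,250),95)]:
    print(n,px2w(p,uv,z).round(1))
s=bot.read_state()
Rt=R.from_euler("xyz",s["orientation"],degrees=True).as_matrix(); print(Rt.round(3))
M=imaging.camera_params("wrist")["world_to_cam"]; c=-M[:3,:3].T@M[:3,3]
print("cam in tool",Rt.T@(c-s["tcp_pos"]), "optical in tool",Rt.T@M[2,:3])
E
```

```text
button [507.5 214.5  20. ]
square [445.4 216.4  20. ]
strip [570.3 193.5  20. ]
crystal [542.4  -4.1  46. ]
hub [633.  -24.2 103. ]
knob [ 580.  -102.1  147. ]
nose [ 551. -145.  101.]
vial [ 521.6 -366.7   34. ]
button [509.1 208.2  20. ]
crystal [544.9  -5.2  46. ]
hub [639.5 -38.1 103. ]
nose [ 549.4 -144.6   95. ]
[[ 0.     0.366 -0.931]
 [ 0.    -0.931 -0.366]
 [-1.    -0.    -0.   ]]
cam in tool [-142.32314011    1.21440785  -84.52021121] optical in tool [0.944693   0.00110796 0.32795411]
```

Run:
```python
from h import *
q0=bot.read_state()["q"]
for nm,P in [("button",[507,213,200]),("crystal",[543,-4,200]),("knob",[540,-4,200])]:
    for a in range(-180,180,20):
        q=bot.solve_ik(P,down(a)); print(nm,a,None if q is None else np.round(q).astype(int))
```

```text
button -180 [ 27  40 -74 104  41  69 120]
button -160 [ 27  40 -74 104  41  69 140]
button -140 [ -69   28   57  107  -27   60 -141]
button -120 [ -36   19   12  106   -5   55 -141]
button -100 [  10   25  -45  105   20   59 -143]
button -80 [  16   28  -53  105   25   61 -127]
button -60 [  27   40  -75  104   42   69 -120]
button -40 [ 13  26 -50 105  23  60 -85]
button -20 [ 21  32 -62 104  31  63 -72]
button 0 [ 27  40 -74 104  41  69 -60]
button 20 [ 27  40 -74 104  41  69 -40]
button 40 [ 27  40 -74 104  41  69 -20]
button 60 [ 27  40 -74 104  41  69   0]
button 80 [ 27  40 -74 104  41  69  20]
button 100 [ 27  40 -74 104  41  69  40]
button 120 [ 27  40 -74 104  41  69  60]
button 140 [ 27  40 -74 104  41  69  80]
button 160 [ 27  40 -74 104  41  69 100]
crystal -180 [ -56   42   78  108  -44   68 -143]
crystal -160 [ -43   25   51  108  -23   58 -142]
crystal -140 [ -34   21   39  108  -16   56 -128]
crystal -120 [  33   24  -44  106   19   58 -139]
crystal -100 [  37   25  -50  106   22   59 -122]
crystal -80 [  39   26  -52  106   24   60 -103]
crystal -60 [ 39  27 -53 105 
[... 641 characters left out ...]
  19   58 -139]
knob -100 [  37   25  -50  106   22   59 -122]
knob -80 [  39   26  -52  106   24   60 -103]
knob -60 [ 40  26 -53 106  24  60 -83]
knob -40 [ 40  27 -55 106  25  60 -64]
knob -20 [ 41  28 -56 106  26  61 -45]
knob 0 [ 42  28 -58 106  27  61 -26]
knob 20 [ 43  29 -59 106  28  61  -6]
knob 40 [ 44  29 -59 106  29  62  13]
knob 60 [ 44  29 -60 106  29  62  33]
knob 80 [ 47  32 -65 106  33  64  49]
knob 100 [ 50  36 -71 106  37  66  66]
knob 120 [ 51  39 -74 106  40  68  83]
knob 140 [ 51  39 -74 106  40  68 103]
knob 160 [ 51  39 -74 106  40  68 123]<sys>:0: UserWarning: Gimbal lock detected. Setting third angle to zero since it is not possible to uniquely determine all angles.
```

```bash
python3 -W ignore - <<'E'
from h import *
bot.move_to([560,-40,240],down(80))
bot.sleep(0.2)
p,im=snap("wrist","w_press"); np.save("w_press.npy",p,allow_pickle=True)
for l in ["crystal","knob","nose","pivot","foot"]:
    r=imaging.cut_out("wrist",l); print(l,[(round(d["conf"],2),[int(x) for x in d["rect"]]) for d in r[:3]])
bot.move_to([505,213,180],down(80))
bot.sleep(0.2)
p,im=snap("wrist","w_btn"); np.save("w_btn.npy",p,allow_pickle=True)
for l in ["button","square","strip"]:
    r=imaging.cut_out("wrist",l)
    for d in r[:3]:
        ys,xs=np.nonzero(d["region"]); print(l,round(d["conf"],2),d["rect"],xs.mean(),ys.mean(),px2w(p,(xs.mean(),ys.mean()),18))
print(bot.read_state()["clock"],bot.read_state()["tcp_pos"])
E
```

```text
crystal [(0.7, [163, 95, 212, 284])]
knob [(0.69, [193, 207, 52, 59])]
nose [(0.87, [161, 188, 163, 91])]
pivot [(0.68, [160, 187, 162, 87]), (0.28, [478, 78, 26, 29])]
foot []
button 0.66 [272.7, 175.7, 24.8, 30.1] 284.31186440677965 190.31016949152541 [507.08512008 214.15196314  18.        ]
button 0.29 [0.0, 313.5, 47.1, 56.5] 19.026470588235295 345.6639705882353 [ 654.14556202 -168.813544     18.        ]
button 0.18 [260.2, 241.0, 34.6, 12.9] 276.2830578512397 248.03512396694214 [569.71084344 194.36544531  18.        ]
square 0.57 [262.1, 111.9, 28.3, 33.3] 274.17245817245816 128.06177606177607 [444.46496631 215.22137784  18.        ]
strip 0.71 [263.1, 241.7, 32.8, 10.6] 276.72098214285717 247.875 [569.60436921 194.86991847  18.        ]
5.75 [505.36599659 212.37169879 180.0689339 ]
```

View pics/w_press.png

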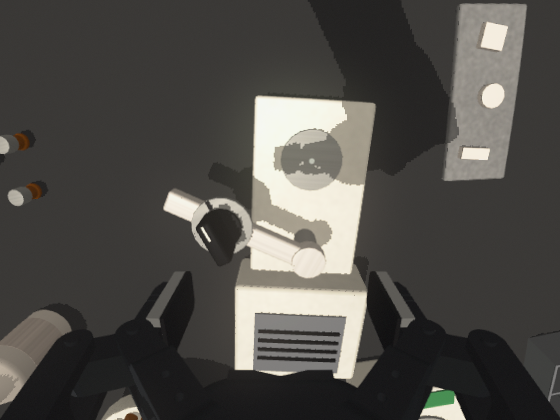

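View pics/w_btn.png

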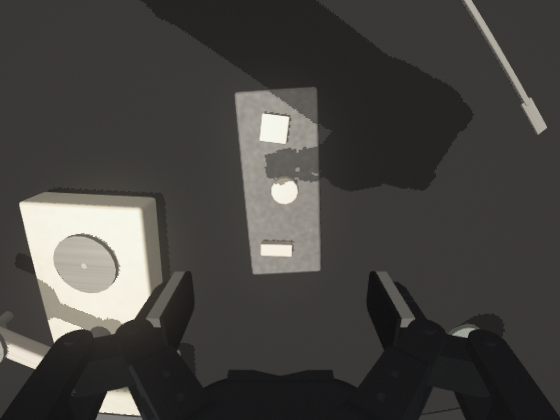

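The press view shows the crystal spot at (312,160), the hub top at (308,262), the knob bar at (215,241) and the nose near (167,198). In the tray view the button is at (284.5,190) and the crystal spot at (84,266).

```bash
python3 -W ignore - <<'E'
from h import *
p=np.load("w_press.npy",allow_pickle=True).item(); im=cv2.imread("pics/w_press.png")
c=px2w(p,(312,160.5),46); print("crystal",c, px2w(np.load("w_btn.npy",allow_pickle=True).item(),(84,266),46))
print("hub",px2w(p,(309,262),103),"knobtop",px2w(p,(216,238),147),"nose corners",px2w(p,(172,190),101),px2w(p,(164,208),101))
# base front corners z=40
A=px2w(p,(256,97),40);B=px2w(p,(375,104),40);print(A,B,np.linalg.norm(A-B),np.degrees(np.arctan2(*(B-A)[[1,0]])))
cv2.imwrite("pics/z1.png",cv2.resize(im[130:300,150:380],None,fx=3.4,fy=3.4,interpolation=cv2.INTER_CUBIC))
im2=cv2.imread("pics/w_btn.png")
cv2.imwrite("pics/z2.png",np.hstack([cv2.resize(im2[225:305,40:140],None,fx=4,fy=4),cv2.resize(im2[160:240,234:334],None,fx=4,fy=4)]))
E
```

```text
crystal [541.6549111  -3.4265004  46.       ] [542.57086335  -3.96599719  46.        ]
hub [632.7233166  -25.02417062 103.        ] knobtop [572.48577995 -98.47177555 147.        ] nose corners [ 535.53863057 -141.84673792  101.        ] [ 551.57081159 -154.77309063  101.        ]
[466.23748242 -51.10876454  40.        ] [494.49161816  71.57251761  40.        ] 125.89278445127489 77.03062914664537
```

View pics/z1.png

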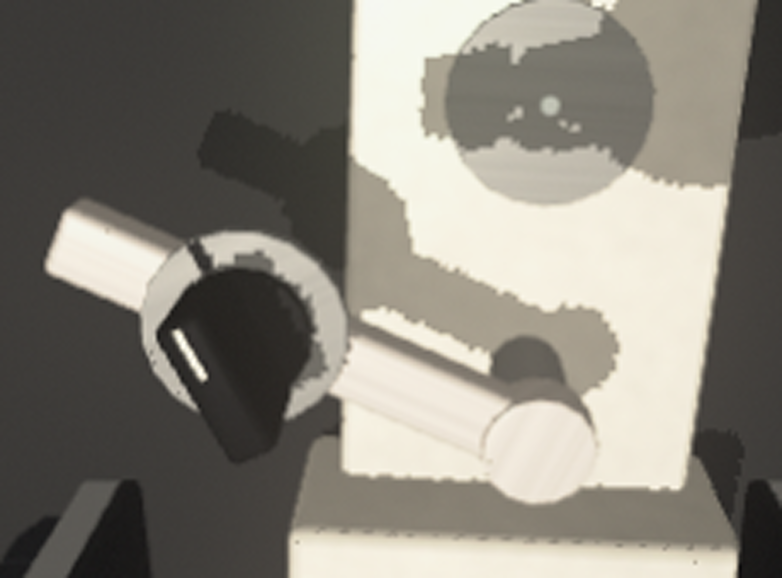

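View pics/z2.png

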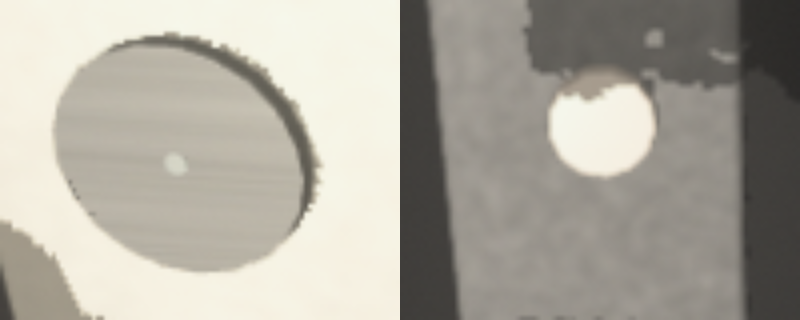

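```bash
python3 -W ignore - <<'E'
from h import *
fingers.command_gripper(0.65,25)
bot.move_to([507,213.8,60],down(80.6))
p,im=snap("wrist","w_pre")
bot.move_linear([507,213.8,13],feed=80)
print(bot.read_state()["contact_force"],bot.read_state()["tcp_pos"])
fingers.command_gripper(0.0,30)
s=bot.read_state();print(s["contact_force"],s["gripper_width"],s["clock"])
snap("wrist","w_grip")
bot.move_linear([507,213.8,110],feed=150)
s=bot.read_state();print(s["contact_force"],s["gripper_width"],s["clock"])
snap("wrist","w_lift")
E
python3 -c "
import cv2,numpy as np
cv2.imwrite('pics/z3.png',np.hstack([cv2.imread('pics/w_%s.png'%n)[100:420,140:420] for n in ['pre','grip','lift']])[:, :800])"
```

```text
[ 0.33703125 -0.32808676  0.39489502] [506.85389789 214.12567081  12.8924502 ]
[-0.77319295 -0.45354069  4.73517638] 0.3037812308948563 7.875
[-0.00380556  0.09462709 -0.54595082] 0.30192605534761857 8.725
```

View pics/z3.png

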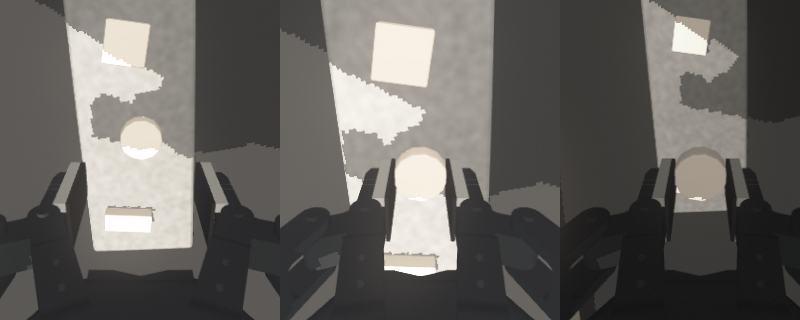

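```bash
python3 -W ignore - <<'E'
from h import *
s=bot.read_state(); p,im=snap("wrist","w_h")
r=imaging.cut_out("wrist","button"); z=s["tcp_pos"][2]+7.1
for d in r[:2]:
    ys,xs=np.nonzero(d["region"]); print(d["conf"],d["rect"],xs.mean(),ys.mean(),px2w(p,(xs.mean(),ys.mean()),z),s["tcp_pos"])
print(px2w(p,(280,272),z))
cv2.imwrite("pics/z4.png",cv2.resize(im[230:330,220:340,::-1],None,fx=5,fy=5))
E
```

```text
0.93 [257.5, 246.5, 48.4, 55.5] 279.7941561273441 273.1674662014828 [502.48596584 212.47428035 116.0070117 ] [506.32251824 213.07906878 108.9070117 ]
[501.8450044 212.6842655 116.0070117]
```

View pics/z4.png

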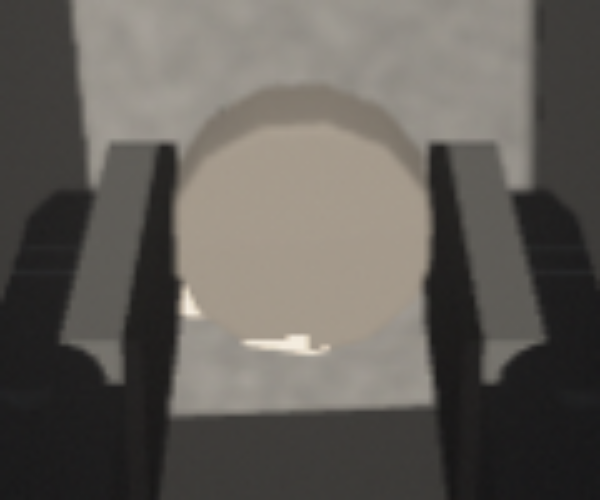

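```bash
python3 -W ignore - <<'E'
from h import *
bot.move_to([543,-4,110],down(77))
bot.move_linear([543,-4,56],feed=80); bot.sleep(0.2)
s=bot.read_state();print(s["tcp_pos"],s["contact_force"])
z=56
while z>47:
    z-=1; bot.move_linear([543,-4,z],feed=30)
    s=bot.read_state();print(z,s["tcp_pos"],s["contact_force"])
    if s["contact_force"][2]>3: break
snap("wrist","w_pl")
fingers.command_gripper(0.6,30)
s=bot.read_state();print(s["tcp_pos"],s["contact_force"],s["clock"])
bot.move_linear([543,-4,150],feed=150)
bot.sleep(0.1)
p,im=snap("wrist","w_pl2"); s=bot.read_state();print(s["tcp_pos"],s["clock"])
np.save("w_pl2.npy",p,allow_pickle=True)
cv2.imwrite("pics/z5.png",cv2.resize(im[180:320,180:380,::-1],None,fx=4,fy=4,interpolation=cv2.INTER_CUBIC))
E
```

```text
[543.43846617  -4.12586274  56.5352748 ] [ 0.60296572  0.16711082 -0.03276548]
55 [543.02406563  -4.09184605  55.08575976] [-0.22578302  0.15564618 -0.36863214]
54 [542.9269966   -4.01257651  53.91339589] [ 0.40541035 -0.37770529 -0.35393408]
53 [542.95553473  -4.04343513  52.92145923] [ 0.26620576 -0.19958737  0.01985549]
52 [542.94920004  -4.02165488  51.92505698] [ 0.58471464 -0.28877869  0.4675755 ]
51 [542.93894053  -4.01426851  50.9223148 ] [-0.36714503  0.54518639 -0.01455303]
50 [542.93746068  -3.98729844  49.92765793] [-0.6387096   0.09868802 -0.1202652 ]
49 [543.0926507   -3.95801617  49.60083562] [-1.56473898 -0.90635143  6.34363934]
[542.9409479   -4.02332766  48.87993661] [ 0.26367734 -0.67777573  0.52052548] 12.95
[542.17615536  -4.08808223 148.9010814 ] 13.925
```

View pics/z5.png

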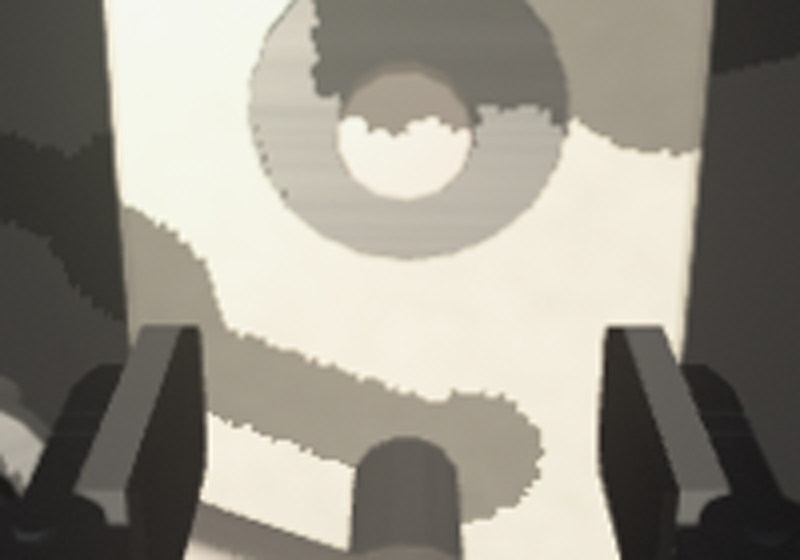

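```bash
cat >> h.py <<'E'
def circ(c,r,z,n=72):
    t=np.linspace(0,2*np.pi,n,endpoint=False); return np.c_[c[0]+r*np.cos(t),c[1]+r*np.sin(t),np.full(n,z)]
def fitcirc(p,im,c0,r,z,rng=6):
    g=cv2.GaussianBlur(im.astype(np.float32).mean(2),(0,0),1)
    gm=cv2.magnitude(cv2.Sobel(g,cv2.CV_32F,1,0),cv2.Sobel(g,cv2.CV_32F,0,1)); gm=np.minimum(gm,60)
    best=None
    for dx in np.arange(-rng,rng+.1,.25):
        for dy in np.arange(-rng,rng+.1,.25):
            uv=w2px(p,circ((c0[0]+dx,c0[1]+dy),r,z)).astype(np.float32)
            v=cv2.remap(gm,uv[:,:1].copy(),uv[:,1:].copy(),cv2.INTER_LINEAR).mean()
            if best is None or v>best[0]: best=(v,c0[0]+dx,c0[1]+dy)
    return best
E
python3 -W ignore - <<'E'
from h import *
p=np.load("w_pl2.npy",allow_pickle=True).item(); im=cv2.imread("pics/w_pl2.png")
d=fitcirc(p,im,(542,-4),34,46); b=fitcirc(p,im,(542,-4),14,56); print(d,b)
o=im.copy(); o=cv2.resize(im,None,fx=4,fy=4,interpolation=cv2.INTER_CUBIC)
for (v,x,y),r,z in [(d,34,46),(b,14,56)]:
    uv=w2px(p,circ((x,y),r,z)); cv2.polylines(o,[np.int32((uv+.5)*4)],True,(0,0,255),1)
cv2.imwrite("pics/z6.png",o[560:1160,760:1560])
q=np.load("w_press.npy",allow_pickle=True).item(); print(fitcirc(q,cv2.imread("pics/w_press.png"),(542,-4),34,46), fitcirc(q,cv2.imread("pics/w_press.png"),(633,-25),18,103))
q=np.load("w_btn.npy",allow_pickle=True).item(); print(fitcirc(q,cv2.imread("pics/w_btn.png"),(542,-4),34,46))
E
```

```text
(np.float32(59.940403), np.float64(540.75), np.float64(-3.75)) (np.float32(59.519), np.float64(542.5), np.float64(-5.25))
(np.float32(59.97075), np.float64(540.5), np.float64(-4.5)) (np.float32(52.110455), np.float64(634.75), np.float64(-25.0))
(np.float32(59.410767), np.float64(542.25), np.float64(-4.25))
```

View pics/z6.png

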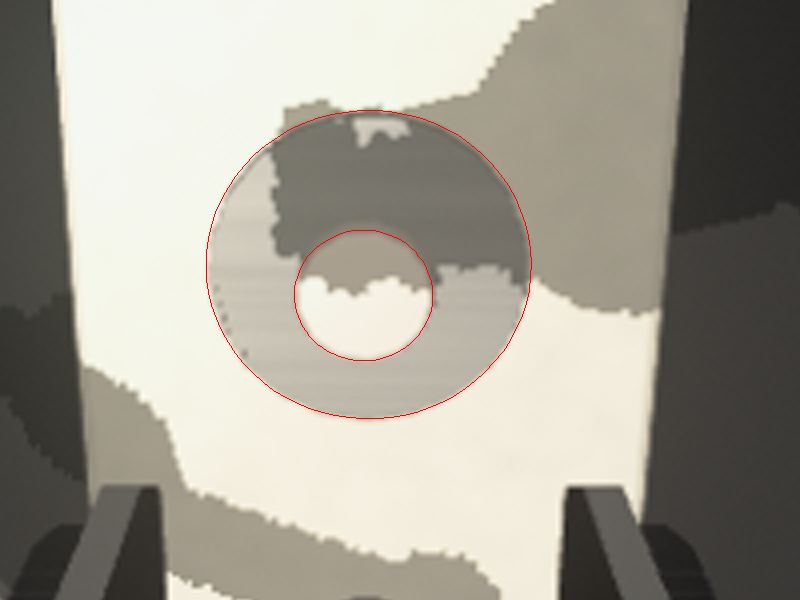

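```bash
sed -i 's/gm=np.minimum(gm,60)/gm=np.sqrt(gm)/; s/(0,0),1)/(0,0),0.8)/' h.py
cat > chk.py <<'E'
from h import *
def check(p,im,out,c=(542,-4)):
    d=fitcirc(p,im,c,34,46); b=fitcirc(p,im,d[1:],14,56)
    e=fitcirc(p,im,d[1:],14,46)
    print("disc",d,"btn top",b,"btn bottom",e,"offset",np.subtract(b[1:],d[1:]))
    o=cv2.resize(im,None,fx=6,fy=6,interpolation=cv2.INTER_CUBIC)
    for (v,x,y),r,z in [(d,34,46),(b,14,56),(d,3,46)]:
        uv=w2px(p,circ((x,y),r,z)); cv2.polylines(o,[np.int32((uv+.5)*6)],True,(0,0,255),1)
    u=(w2px(p,[d[1],d[2],46])[0]*6).astype(int); y0=max(u[1]-300,0);x0=max(u[0]-400,0)
    cv2.imwrite(out,o[y0:y0+600,x0:x0+800])
    return d,b
E
python3 -W ignore - <<'E'
from chk import *
p=np.load("w_pl2.npy",allow_pickle=True).item(); check(p,cv2.imread("pics/w_pl2.png"),"pics/z7.png")
q=np.load("w_press.npy",allow_pickle=True).item(); print(fitcirc(q,cv2.imread("pics/w_press.png"),(542,-4),34,46), fitcirc(q,cv2.imread("pics/w_press.png"),(633,-25),18,103))
q=np.load("w_btn.npy",allow_pickle=True).item(); print(fitcirc(q,cv2.imread("pics/w_btn.png"),(542,-4),34,46))
E
```

```text
disc (np.float32(11.903224), np.float64(540.75), np.float64(-3.75)) btn top (np.float32(10.057545), np.float64(542.25), np.float64(-5.25)) btn bottom (np.float32(10.9381), np.float64(546.0), np.float64(-6.0)) offset [ 1.5 -1.5]
(np.float32(12.082241), np.float64(540.75), np.float64(-4.25)) (np.float32(11.534466), np.float64(633.5), np.float64(-26.75))
(np.float32(12.932001), np.float64(541.75), np.float64(-3.75))
```

View pics/z7.png

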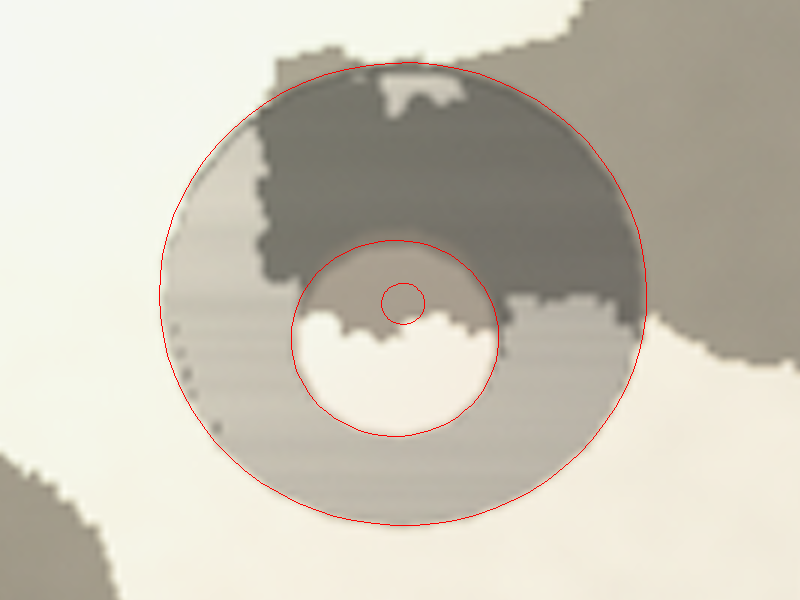

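```bash
python3 -W ignore - <<'E'
from chk import *
bot.move_linear([543,-4,49.5],feed=150)
fingers.command_gripper(0.0,25)
bot.move_linear([543,-4,52],feed=40)
bot.move_linear([541.2,-2.6,52],feed=30); bot.sleep(0.15)
bot.move_linear([541.2,-2.6,49.4],feed=30)
s=bot.read_state();print(s["tcp_pos"],s["contact_force"])
fingers.command_gripper(0.6,25)
bot.move_linear([541.2,-2.6,150],feed=150)
bot.sleep(0.15)
p,im=snap("wrist","w_pl3"); s=bot.read_state();print(s["tcp_pos"],s["clock"])
np.save("w_pl3.npy",p,allow_pickle=True)
check(p,cv2.imread("pics/w_pl3.png"),"pics/z8.png")
E
```

```text
[541.14340682  -2.60593095  49.23952902] [0.45860458 0.19873123 0.72512411]
[540.48120419  -2.60860527 149.00335305] 17.3667
disc (np.float32(11.8336935), np.float64(540.75), np.float64(-3.75)) btn top (np.float32(9.886182), np.float64(539.0), np.float64(-3.5)) btn bottom (np.float32(10.770624), np.float64(542.75), np.float64(-4.25)) offset [-1.75  0.25]
```

View pics/z8.png

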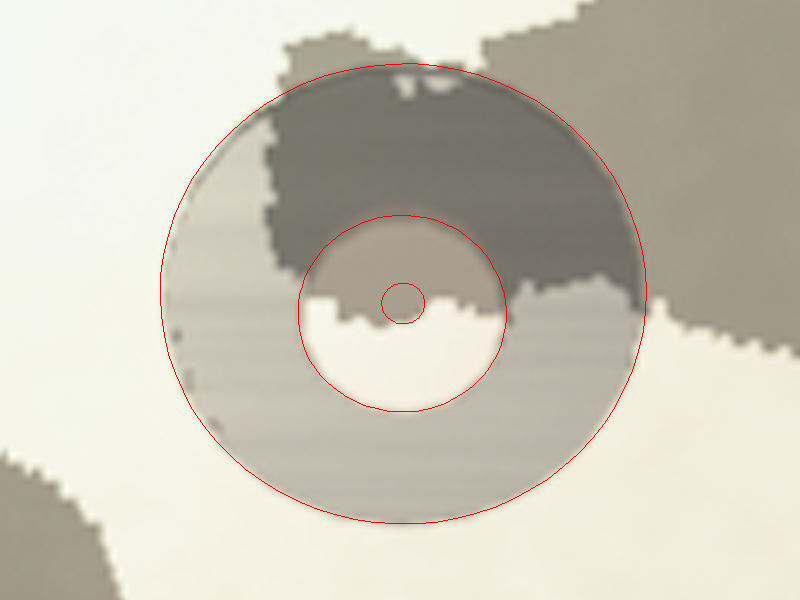

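```bash
python3 -W ignore - <<'E'
from chk import *
bot.move_linear([624,-23,165],feed=250)
bot.sleep(0.2)
p,im=snap("wrist","w_pl4"); s=bot.read_state();print(s["tcp_pos"],s["clock"])
np.save("w_pl4.npy",p,allow_pickle=True)
check(p,cv2.imread("pics/w_pl4.png"),"pics/z9.png")
M=p["world_to_cam"];print(-M[:3,:3].T@M[:3,3])
E
```

```text
[623.06086841 -22.69087992 164.77368539] 18.1167
disc (np.float32(11.501794), np.float64(541.75), np.float64(-4.0)) btn top (np.float32(10.020394), np.float64(539.5), np.float64(-2.25)) btn bottom (np.float32(12.111698), np.float64(539.5), np.float64(-3.75)) offset [-2.25  1.75]
[540.91951385  -4.74552659 307.02223873]
```

View pics/z9.png

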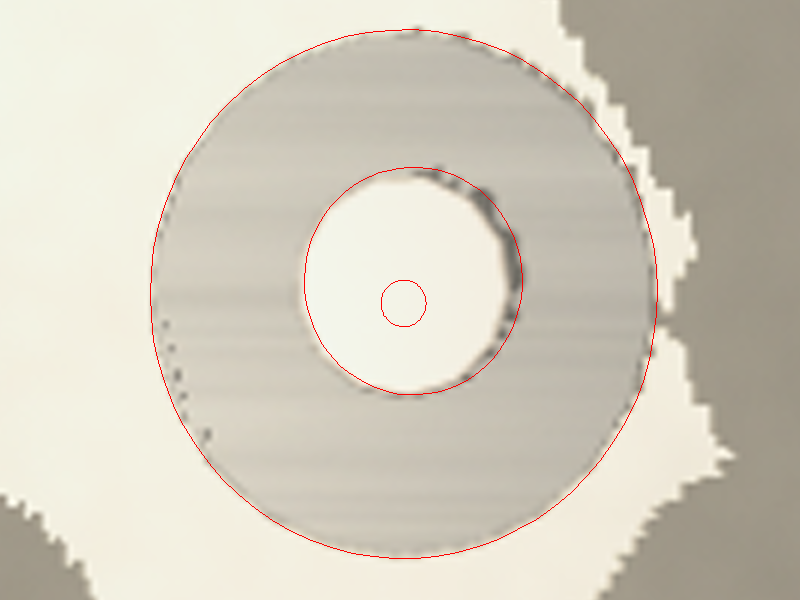

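```bash
python3 -W ignore - <<'E'
from chk import *
bot.move_to([541.75,-2.6,110],down(-13))
bot.move_linear([541.75,-2.6,49.6],feed=100)
bot.sleep(0.3)
s=bot.read_state();print(s["tcp_pos"],s["contact_force"])
fingers.command_gripper(0.0,20)
bot.sleep(0.1)
s=bot.read_state();print(s["tcp_pos"],s["contact_force"],s["gripper_width"])
fingers.command_gripper(0.6,25)
bot.move_linear([541.75,-2.6,110],feed=150)
bot.move_linear([523,-86,175],feed=250)
bot.sleep(0.2)
p,im=snap("wrist","w_pl5"); s=bot.read_state();print(s["tcp_pos"],s["clock"])
np.save("w_pl5.npy",p,allow_pickle=True)
check(p,cv2.imread("pics/w_pl5.png"),"pics/z10.png")
M=p["world_to_cam"];print(-M[:3,:3].T@M[:3,3])
E
```

```text
[542.18036636  -2.6927153   50.16727316] [-0.24092137  0.88978414 -0.68851039]
[541.92088156  -2.64296975  49.92755996] [-0.30480835 -0.68048233  5.64759799] 0.31083811829329183
[522.57230713 -84.17211871 174.00778875] 22.675
disc (np.float32(10.886449), np.float64(541.75), np.float64(-4.0)) btn top (np.float32(8.992233), np.float64(542.0), np.float64(-4.0)) btn bottom (np.float32(10.696943), np.float64(542.0), np.float64(-4.25)) offset [0.25 0.  ]
[541.87501313  -2.81951145 316.24427857]
```

View pics/z10.png

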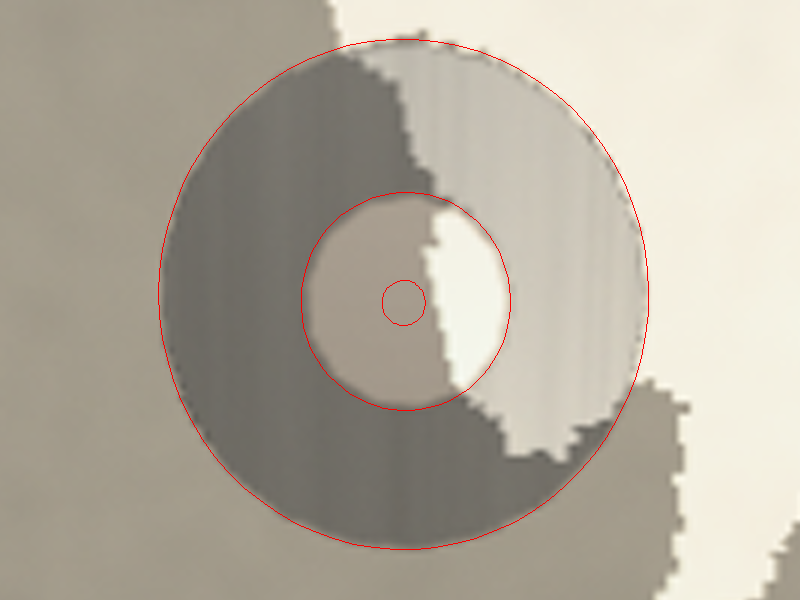

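View pics/w_pl5.png

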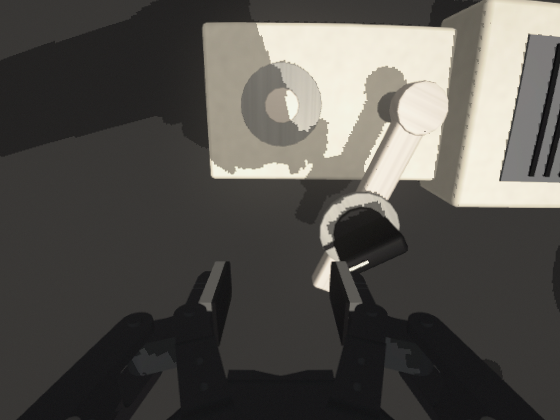

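```bash
cat >> h.py <<'E'
PIV=np.array([634.5,-24.0])
def pushpose(th,d,r=145,z=86):
    t=np.radians(th); P=PIV+r*np.array([np.cos(t),np.sin(t)])+d*np.array([-np.sin(t),np.cos(t)])
    return [P[0],P[1],z], down(th-180)
E
python3 -W ignore - <<'E'
from h import *
fingers.command_gripper(0.0,40)
P,o=pushpose(233.7,50); 
bot.move_to([P[0],P[1],185],o)
bot.move_linear(P,feed=150)
bot.sleep(0.1)
snap("wrist","w_pu1"); print(bot.read_state()["contact_force"],bot.read_state()["tcp_pos"])
P,o=pushpose(233.7,23); bot.move_linear(P,feed=100,rotation=o)
print(bot.read_state()["contact_force"])
for th in [222,210,200]:
    P,o=pushpose(th,23); bot.move_linear(P,feed=110,rotation=o)
    s=bot.read_state();print(th,s["contact_force"],s["clock"])
snap("wrist","w_pu2")
cv2.imwrite("pics/z11.png",cv2.resize(np.hstack([cv2.imread("pics/w_pu1.png"),cv2.imread("pics/w_pu2.png")]),(800,300)))
E
```

```text
[1.16854598 0.1598467  0.31681533] [ 589.94781806 -170.56755649   87.34096833]
[-0.64103463 -0.47205323  0.8903454 ]
222 [ 0.13050224 -0.27207322 -0.49521624] 26.075
210 [0.06111682 0.01799102 0.16491375] 26.5
200 [ 0.19227272  0.28914798 -0.08890284] 26.8833
```

View pics/z11.png

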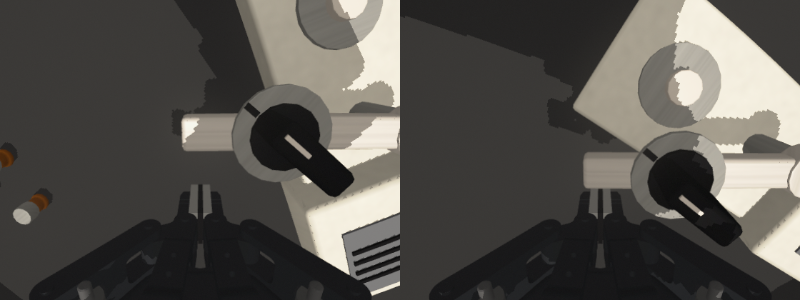

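```bash
python3 -W ignore - <<'E'
from h import *
for th in [189,178,172]:
    P,o=pushpose(th,23); bot.move_linear(P,feed=110,rotation=o)
    s=bot.read_state();print(th,s["contact_force"],s["clock"])
for th in np.arange(171,160,-0.7):
    P,o=pushpose(th,23); bot.move_linear(P,feed=25,rotation=o)
    s=bot.read_state();print(th.round(1),s["contact_force"].round(1),s["tcp_pos"].round(1),s["clock"])
    if np.hypot(*s["contact_force"][:2])>11: break
snap("wrist","w_shut")
E
```

```text
189 [ 0.40126392 -0.57501146  0.41134426] 27.3417
178 [-0.58181231 -0.2352295   0.01661702] 27.75
172 [-0.49849979  0.36219395 -0.00543677] 28.0417
171.0 [ 0.4 -1.8 -1.3] [487.8 -24.9  85.9] 28.2917
170.3 [ 0.3 -3.2 -1.1] [487.7 -22.9  85.9] 28.5417
169.6 [ 0.7 -3.4 -2.1] [487.8 -20.4  86. ] 28.7917
168.9 [ 1.7 -1.8 -1.2] [487.8 -18.3  86. ] 29.0417
168.2 [ 1.1 -2.4 -0.3] [487.9 -16.5  86.1] 29.2917
167.5 [-0.3 -2.8  0.4] [488.  -14.8  86. ] 29.5417
166.8 [ 0.9 -2.2  0.2] [488.1 -13.   86. ] 29.7917
166.1 [-0.3 -5.5  0.9] [488.  -12.6  86. ] 30.0417
165.4 [-1.7 -9.6  4.1] [487.8 -12.6  86. ] 30.2917
164.7 [ -1.4 -13.5   4.5] [487.7 -12.5  86. ] 30.5417
```

View pics/w_shut.png

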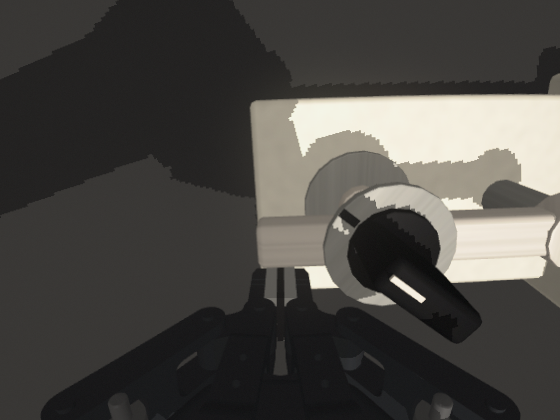

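```bash
python3 -W ignore - <<'E'
from h import *
P,o=pushpose(166.8,60); bot.move_linear(P,feed=120,rotation=o)
bot.move_linear([P[0],P[1],215],feed=250)
fingers.command_gripper(0.75,40)
bot.move_to([560,-15,215],down(77)); bot.sleep(0.2)
p,im=snap("wrist","w_kn"); np.save("w_kn.npy",p,allow_pickle=True)
s=bot.read_state();print(s["clock"],s["tcp_pos"])
for l in ["knob","button"]:
    for d in imaging.cut_out("wrist",l)[:2]: print(l,d["conf"],d["rect"])
cv2.imwrite("pics/z12.png",cv2.resize(im[100:300,180:400,::-1],None,fx=3.5,fy=3))
E
```

```text
33.8167 [559.86190373 -15.14388303 215.09122272]
knob 0.33 [269.1, 161.3, 48.7, 56.2]
```

View pics/w_kn.png

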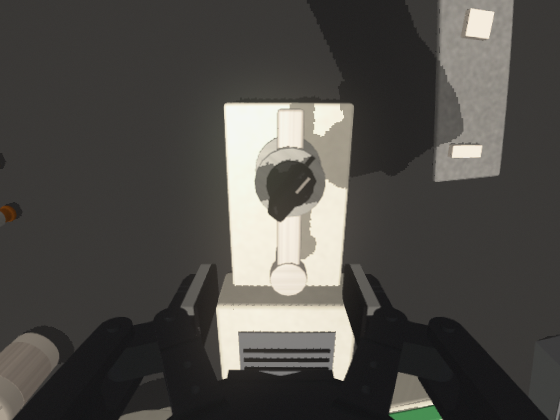

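```bash
python3 -W ignore - <<'E'
from h import *
im=cv2.imread("pics/w_kn.png"); p=np.load("w_kn.npy",allow_pickle=True).item()
cv2.imwrite("pics/z13.png",cv2.resize(im[130:230,240:340],None,fx=6,fy=6,interpolation=cv2.INTER_CUBIC))
E
```

```text
(no output)
```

View pics/z13.png

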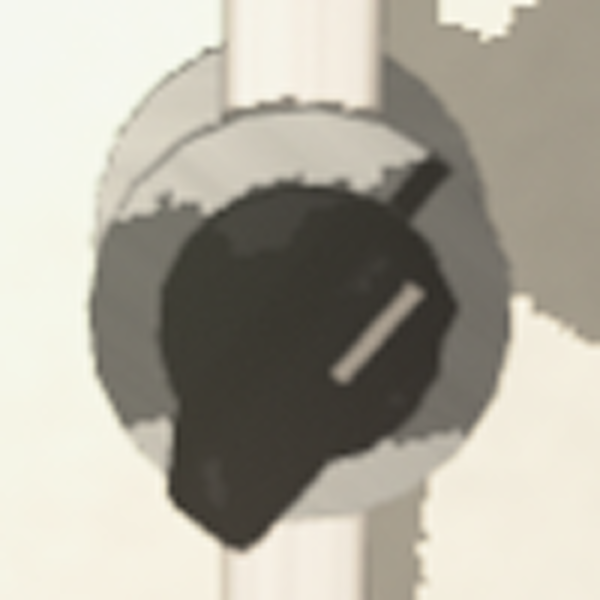

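```bash
python3 -W ignore - <<'E'
from h import *
p=np.load("w_kn.npy",allow_pickle=True).item()
f=lambda x,y,z: px2w(p,(240+(x+.5)/6-.5,130+(y+.5)/6-.5),z)
a=f(338,378,147);b=f(418,290,147);print(a,b,np.degrees(np.arctan2(*(b-a)[[1,0]])))
c=f(300,315,106);m=f(435,165,106);print(c,m,np.degrees(np.arctan2(*(m-c)[[1,0]])))
print(f(240,545,147),f(172,495,147),f(455,308,147))
q0=bot.read_state()["q"]
dirn=np.degrees(np.arctan2(*(b-a)[[1,0]]))
for a0 in (dirn-90,dirn+90):
  for k in (0,-45,-95): print(a0+k,bot.solve_ik([541.5,-3,114],down(a0+k)))
E
```

```text
[ 5.38734741e+02 -3.77100387e-02  1.47000000e+02] [530.44377245  11.22153132 147.        ] 126.36681902603037
[540.5312563   -3.84669299 106.        ] [524.20372874  18.51165116 106.        ] 126.13936688592382
[556.66661655 -16.02829762 147.        ] [548.55292809 -22.54964805 147.        ] [533.50785693  15.00309979 147.        ]
36.36681902603037 [ 30.66437373  30.72736311 -42.10972988 109.63958653  26.66719996
  49.76516705  11.21151526]
-8.63318097396963 [ 23.55554658  28.07017724 -32.60810318 109.8619351   20.03930337
  47.73246899 -28.30527968]
-58.63318097396963 [ 15.66843768  26.1505267  -22.5189124  110.12378162  13.5057915
  46.28240196 -72.80285844]
216.36681902603038 [-54.47034035  53.75878202  77.52838999 112.3157637  -58.59583206
  67.31833609 -96.33770319]
171.36681902603038 [ 47.52150547  45.53517905 -69.44545075 109.18505616  49.08178586
  62.17028344 128.74229345]
121.36681902603038 [ 42.21944028  38.55109124 -59.43259728 109.31518244  40.27949608
  56.09816981  85.34825989]
```

```bash
python3 -W ignore - <<'E'
from h import *
bot.move_to([541.8,-2.7,185],down(36.4))
bot.move_linear([541.8,-2.7,117],feed=100); bot.sleep(0.2)
s=bot.read_state();print(s["tcp_pos"],s["contact_force"],s["moment"],s["clock"])
fingers.command_gripper(0.0,50); bot.sleep(0.1)
s=bot.read_state();print(s["tcp_pos"],s["contact_force"],s["moment"],s["gripper_width"],s["clock"])
for k in (5,10):
    bot.move_linear([541.8,-2.7,117],feed=40,rotation=down(36.4-k))
    s=bot.read_state();print(k,s["contact_force"].round(1),s["moment"].round(3),s["clock"])
snap("wrist","w_g1")
E
```

```text
[542.3372164   -2.70239123 117.6924865 ] [-0.19276201 -0.2441511   1.24579371] [ 0.00560264 -0.01331947  0.03170647] 35.6333
[541.65577572  -2.89646701 117.21559852] [-3.09865265 -0.57536068  4.43699612] [-0.19155649  0.50136357  0.11149159] 0.151653782646399 36.2417
5 [-3.1 -0.9  6.1] [-0.224  0.67  -0.131] 36.4917
10 [-2.5 -0.5  5.2] [-0.251  0.62  -0.086] 36.7417
```

View pics/w_g1.png

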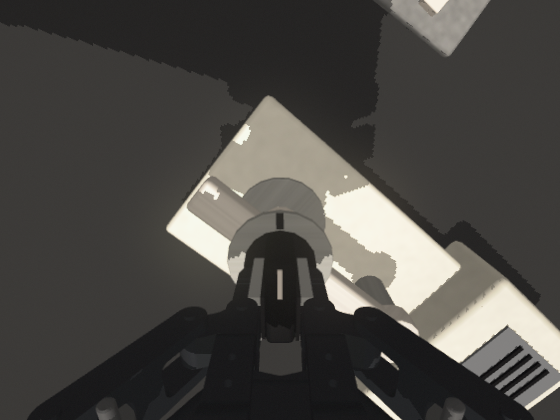

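```bash
python3 -W ignore - <<'E'
from h import *
ims=[]
for k in list(range(16,53,6))+list(range(55,71,3)):
    bot.move_linear([541.8,-2.7,117],feed=40,rotation=down(36.4-k))
    s=bot.read_state();print(k,s["contact_force"].round(1),s["moment"].round(3),s["gripper_width"].round(3),s["clock"])
    if k in(52,61,67,70): ims.append(snap("wrist",f"w_t{k}")[1][170:320,210:350,::-1])
cv2.imwrite("pics/z14.png",cv2.resize(np.hstack(ims),(800,214)))
E
```

```text
Traceback (most recent call last):
AttributeError: 'float' object has no attribute 'round'
```

```bash
python3 -W ignore - <<'E'
from h import *
ims=[]
for k in list(range(22,53,6))+list(range(55,68,3)):
    bot.move_linear([541.8,-2.7,117],feed=40,rotation=down(36.4-k))
    s=bot.read_state();print(k,s["contact_force"].round(1),s["moment"].round(3),round(s["gripper_width"],3),s["clock"])
    if k in(52,58,61,67): ims.append(snap("wrist",f"w_t{k}")[1][170:320,210:350,::-1])
cv2.imwrite("pics/z14.png",cv2.resize(np.hstack(ims),(800,214)))
E
```

```text
22 [-2.7 -1.7  5.9] [-0.275  0.641 -0.21 ] 0.153 37.3083
28 [-3.  -1.9  6.2] [-0.241  0.639 -0.101] 0.158 37.5667
34 [-2.6 -1.4  5.9] [-0.224  0.693 -0.117] 0.156 37.825
40 [-3.2 -1.1  6.9] [-0.22   0.673 -0.144] 0.152 38.0833
46 [-2.3 -1.1  6.2] [-0.223  0.721 -0.107] 0.154 38.3417
52 [-3.3 -1.3  5.4] [-0.255  0.786 -0.128] 0.155 38.6
55 [-3.  -1.   6.2] [-0.225  0.745 -0.074] 0.158 38.9
58 [-3.7 -1.3  6.8] [-0.272  0.832 -0.054] 0.158 39.15
61 [-3.2 -1.7  6.7] [-0.294  0.804 -0.02 ] 0.154 39.45
64 [-3.3 -1.7  7.1] [-0.304  0.774 -0.067] 0.154 39.75
67 [-3.1 -1.   5.9] [-0.277  0.818 -0.068] 0.157 40.0
```

View pics/z14.png

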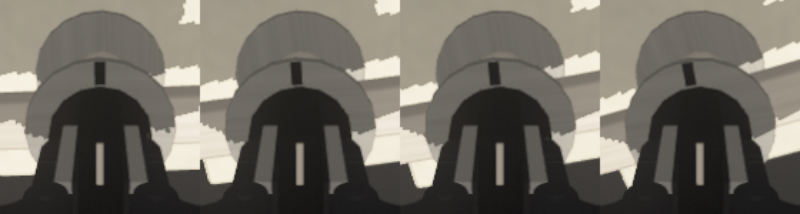

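```bash
python3 -W ignore - <<'E'
from h import *
ims=[]
for k in (70,72,74,76,79,82):
    bot.move_linear([541.8,-2.7,117],feed=40,rotation=down(36.4-k))
    s=bot.read_state();print(k,s["contact_force"].round(1),s["moment"].round(3),round(s["gripper_width"],3),s["clock"])
    if k in(70,74,79,82): ims.append(snap("wrist",f"w_t{k}")[1][170:320,210:350,::-1])
cv2.imwrite("pics/z15.png",cv2.resize(np.hstack(ims),(800,214)))
p=imaging.camera_params("wrist")
E
```

```text
70 [-4.1 -2.4  6.6] [-0.233  0.786 -0.041] 0.154 40.3
72 [-4.2 -0.9  7.8] [-0.256  0.799 -0.022] 0.155 40.6
74 [-3.9 -1.7  7.3] [-0.279  0.871 -0.088] 0.152 40.85
76 [-3.6 -1.2  6.8] [-0.26   0.798 -0.043] 0.152 41.15
79 [-3.8 -0.8  7.3] [-0.261  0.802 -0.036] 0.156 41.4
82 [-4.6 -0.8  7.5] [-0.26   0.87  -0.059] 0.155 41.7
```

View pics/z15.png

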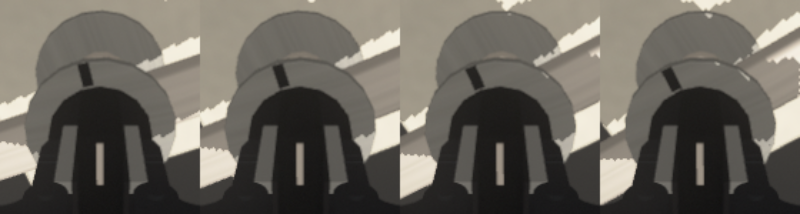

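```bash
python3 -W ignore - <<'E'
from h import *
p=imaging.camera_params("wrist")
im=cv2.imread("pics/w_t82.png"); cc=fitcirc(p,im,(541,-3),30,106); print(cc)
s=bot.read_state(); jaw=R.from_euler("xyz",s["orientation"],degrees=True).as_matrix()[:2,1]; print("jaw",np.degrees(np.arctan2(jaw[1],jaw[0])))
for k in (52,58,61,67,70,74,79,82):
    g=cv2.imread(f"pics/w_t{k}.png").astype(float).mean(2)
    # dark pixels on ring r 23..29
    t=np.radians(np.arange(0,360,.5)); best=[]
    v=np.zeros(len(t))
    for r in (24,25,26,27):
        uv=w2px(p,np.c_[cc[1]+r*np.cos(t),cc[2]+r*np.sin(t),np.full(len(t),106.)]).astype(np.float32)
        v+=cv2.remap(g.astype(np.float32),uv[:,:1].copy(),uv[:,1:].copy(),cv2.INTER_LINEAR)[:,0]/4
    a=np.degrees(t); w=cv2.blur(v.reshape(1,-1).astype(np.float32),(15,1))[0]
    # expected mark about bar dir = current jaw+90
    b=(np.degrees(np.arctan2(jaw[1],jaw[0]))+90); rel=(a-b+180)%360-180
    msk=np.abs(rel)<50; i=np.where(msk)[0][np.argmin(w[msk])]; print(k,"mark rel bar deg",rel[i],w[i])
E
```

```text
(np.float32(8.976225), np.float64(542.5), np.float64(-3.25))
jaw -45.511315232244186
52 mark rel bar deg 0.5113152322441863 37.872585
58 mark rel bar deg 3.5113152322441863 36.943966
61 mark rel bar deg 5.511315232244186 37.042477
67 mark rel bar deg 10.011315232244186 36.82075
70 mark rel bar deg 13.011315232244186 36.855854
74 mark rel bar deg 17.511315232244186 36.546745
79 mark rel bar deg 23.011315232244186 36.329052
82 mark rel bar deg 26.511315232244186 36.047188
```

```bash
python3 -W ignore - <<'E'
from h import *
fingers.command_gripper(0.7,40)
bot.move_linear([541.8,-2.7,215],feed=120)
bot.move_linear([455,17,215],feed=200,rotation=down(77)) 
bot.sleep(0.2); p,_=snap("wrist","f_w1"); np.save("f_w1.npy",p,allow_pickle=True); print(bot.read_state()["clock"],bot.read_state()["contact_force"])
E
```

```text
45.7667 [0.1429479  0.43999802 0.32440573]
```

View pics/f_w1.png

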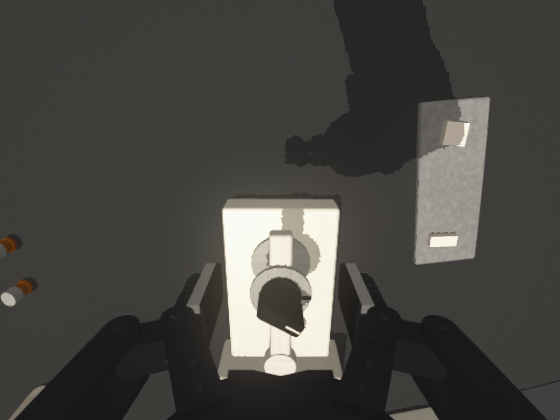

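```bash
python3 -W ignore - <<'E'
from h import *
_,a=snap("scene","f_scene"); _,b=snap("top","f_top")
x=cv2.resize(a[180:300,220:360,::-1],(560,480),interpolation=cv2.INTER_CUBIC)
cv2.imwrite("pics/z16.png",x)
for k in range(10,60,10):
  for sgn in (1,-1):
    # camera side view: tool tilted about press x axis
    pass
E
```

```text
(no output)
```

View pics/z16.png

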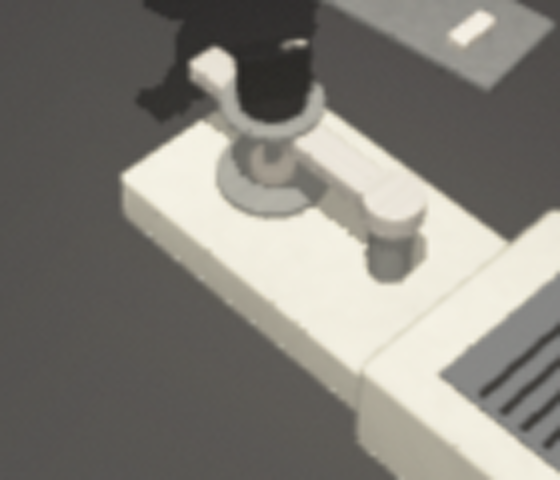

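View pics/f_top.png

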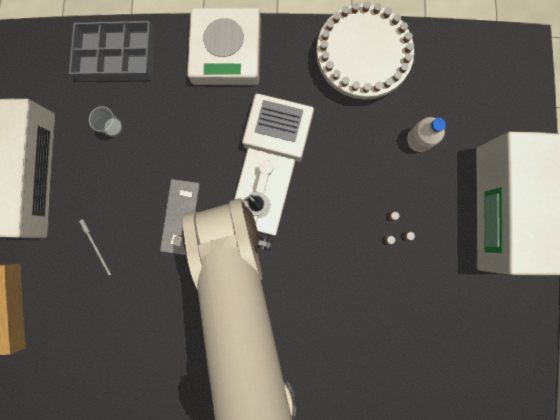

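The scene crop shows the arm shut along the base's axis. The foot is down on the button, which sits in the middle of the disc at about (270,160) in the crop. In the top view the vials, square and strip are where they started, and the robot is touching nothing.

```bash
python3 -W ignore -c "
from h import *
print(bot.read_state()['clock'],bot.read_state()['contact_force']); finish_job()"
```

```text
45.8667 [-0.06612356 -0.54095339  0.41158558]
the job is handed in; nothing more can be done
```

The button is clamped on the crystal under the shut press arm, with the clutch past one click, and I handed the job in at about 46 s of the 72 s allowed.

- **Button:** I placed it on the disc and then corrected it twice, because the first correction overshot to about 1.3 mm off centre. The last straight-down view before shutting put it within about 0.3 mm of the disc's centre.
- **Arm:** I pushed the nose until it stalled against its stop at about 13 N, then backed off. Afterwards the arm lay straight along the base's axis.
- **Knob:** I turned it 82° clockwise. The skirt mark stopped following the knob at a screw angle of about 1.68 rad, where a clamped button was expected. The final slip was about 26° (0.45 rad), past the first click at 0.26 and short of the second at 0.79.
- **Last look:** the scene picture shows the foot resting on the button in the middle of the disc. The vials, square and strip look undisturbed, and the gripper is clear.

One check was inconclusive. The wrist torque reading was noisy and offset: it showed the rise to the slip torque, but not a clear drop to 0.10 N m after the click. The one-click count therefore rests on the measured slip angle. I also could not measure the button's centring again under the arm, because the skirt hides most of it from above.

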